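# Merge two half-full servo trays and stack the empty one

### The arm

A 6-joint arm with a two-finger parallel gripper is mounted at the origin on a cart in front of the work surface, level with it; the furniture and walls round the work are solid. World frame = base frame: x ahead of the robot, y to its left, z up, the work surface at z = 0. Lengths are in m, angles in rad, forces in N, time in s.
With the tool pointing down it reaches from about 0.375 to 0.975 m from the base axis. Payload 3.8 kg.
Tool frame: the origin (TCP) lies between the finger pads; the fingertips stand 17 mm ahead of it and the grasp point (between the pads) lies 2 mm behind it; z points along the fingers, y is the line along which they close (so a half turn about z gives the same grasp; the last joint's range is limited). The gripper opens to 85 mm and grips with 20 to 120 N. Pads are 22 mm wide; open, the fingers measure 114 mm over their backs; the gripper's body (76 mm by 85 mm) begins 54 mm behind the grasp point. The pads swing forward as they close: fully open they stand 13 mm farther back than shut.
Start: joints at [-0.037, 0.264, 1.604, -0, 1.274, -0.037], TCP at [0.675, -0, 0.248] pointing down, gripper open.
Joint ranges: [-2.63, 2.63], [-0.94, 2.18], [0.31, 2.57], [-1.31, 4.45], [0, 2.66], [-2.55, 2.55]. Speed limits (rad/s): [2.57, 2.57, 3.14, 3.14, 3.14, 3.14].

### API

Orientations are given as a rotation vector (axis times angle).
In Python, from cell import readout, get_image, finish_job gives the robot as it stands. The module is installed in compiled form; this text tells all that it offers.
- The arm moves only by the tool play_rows, never from a script. Its argument "deltas" is text: rows parted by semicolons, each of 6 numbers parted by spaces: the shift along the tool's x, y, z in mm, then the turn, a rotation vector about the tool's x, y, z in rad. A call has 1 to 12 rows; each row shifts and turns the commanded pose from where the row before left it, along the tool's axes as they then stand; what a row does not reach is not made up. A row lasts 1/12 s, in which the tool goes at most 41.7 mm and 7.16 degrees, less where a joint would pass 70% of its speed; a pose out of reach is approached as far as the arm can. A call is refused whole if a number of a shift passes 41.7 or a number of a turn 0.125, either way. A call with a gripper value outside its range is refused whole. "grip" is the opening, from 0 (shut) to 1 (fully open), set as the call begins (left out, the last holds). The fingers move at their own pace and stop on an object; the grip force is fixed at half the most. Time passes only in rows, so rows that do not move let the fingers close. It gives the time, the measured TCP pose, the force, the opening and the grip force at its end, in the units of the state.
- readout.sense(): the state, without advancing time (a new reading comes with each control period).
- get_image(name): name is "scene" or "side" or "wrist"; returns a dict with "color" (420x560x3 uint8, red, green, blue), "z_map" (420x560 float32, m along the optical axis (not along the pixel's ray), 0 where there is no reading), "intrinsics" (3x3 intrinsics, pixels), "cam_to_world" (4x4, takes a point from camera to world coordinates). Camera axes: x right, y down, z forward; pixel columns grow to the right and rows downward; lengths in m; the calibration is good to about 2 mm. A picture is of the moment at which its call begins.
- finish_job(): hands the job in; it is judged then, once.
The state is a dict: "time_s": time; "joint_pos": joint angles; "qvel": joint speeds; "joint_efforts": joint torques, N m; "position": TCP position; "tool_rot": TCP orientation; "force": force on the tool from outside, world axes, zero at the start; "ft_torque": the same for the moment, N m; "opening": finger opening in m; "gripper_force": force on a finger pad.
Only numpy, scipy, OpenCV 4.12 (cv2) and the standard library are available. Lean on these libraries where they do the work, as an engineer would, in place of code of your own. Each camera call takes 0.05 s, during which the arm holds its last target. There are 200 camera calls.

### The job

Two parts trays on the bench are each half full of servos. Bring all four servos together in one of these two trays, whichever you like, each standing upright down in a pocket of its own; then stack the emptied tray squarely on top of the pile of two empty trays, nested down into the one below. Leave the full tray on the bench and the cutters and screwdriver where they lie.

Things in the scene. Friction and masses are not known exactly. Their poses are not given: they have to be found in the camera images.
- tray_a_center (a point): tray A: grey plastic parts tray, 186 x 60 x 18 mm, 150 g, loose, holding two servos. Point: tray centre, 9 mm above its underside; x along its length, y across, z up. Four pockets in a row, centres at x = -75, -25, 25, 75 mm, each 28 mm (x) by 52 mm (y), floor 3 mm below the point. 22 mm wide blocks between pockets end 4 mm, the 4 mm thick walls 9 mm above the point
- tray_b_center (a point): tray B: same tray and frame as tray A, holding the other two servos at the start. Once empty, a tray can be lifted by pinching it across its 60 mm width at mid-length
- empty_top_center (a point): upper of the two empty trays in the pile (same tray and frame as tray A), 24 mm above the bench. A rounded foot frame 3 mm high under each tray drops inside the walls of the tray below with 2 mm play all round, so a tray nested on this one has its point 15 mm above this point. Either way round fits
- empty_low_center (a point): lower empty tray of the pile, standing on the bench (same tray and frame as tray A)
- servo_1_center (a point): small black servo standing upright, 50 g, first of four alike, at the start in tray A: body 20 (x) x 40 (y) x 36 mm high, thin white horn 7 mm higher on top, small ears at the ends. Point: centre of the body, 18 mm above its underside; y along its length, which lies across the tray, z up. Grip across the 20 mm, upper half. Either way round is right
- servo_2_center (a point): equal servo (same size and frame as the first), at the start in a pocket of tray A
- servo_3_center (a point): equal servo (same size and frame as the first), at the start in a pocket of tray B
- servo_4_center (a point): equal servo (same size and frame as the first), at the start in a pocket of tray B
- cutters: bystander: flush cutters with red grips, 135 x 43 x 11 mm, lying on the bench; origin under their middle, x along their length
- driver: bystander: screwdriver with red handle, 158 x 19 x 19 mm, lying on the bench; origin under its middle, x along its length
- backpack_center (a point): obstacle: dark backpack standing on the bench, soft-looking but solid and fixed, always in the same place: 145 mm (world x) by 220 mm (world y) by 210 mm high. Point: its centre, 105 mm above the bench. It stands between the left and right parts of the bench, so pass in front of it or over it
Mind the look-alikes: they are no part of the job. Leave any turquoise look-alike of the part that bears empty_top_center alone.

How it is judged:
By the outcome, as a careful person would: the job done as asked, in the order asked, and still so for the second after the job is handed in, with the robot touching nothing.
It also fails if it takes over 72 s, if anything falls off the work surface, if the arm or the gripper's body presses on something with over 40 N, if the wrist force passes 120 N, or if a joint passes its speed limit or range.

## Working session

There is one attempt and no reset: what is moved stays moved. The work goes in short steps, Python scripts to look and compute and a tool call to move; the robot and the scene stay as the last step left them, time stands still between calls to the robot, and variables do not carry over. Pictures are saved under pics/ and viewed, at most 10 in all, crops included, and the job is handed in when it is done.

Besides the shell and the picture viewer there is one more tool, called after "Request:" in YAML: its name, and indented under it one key for each argument. play_rows: Moves the arm, as the interface text tells. Its arguments: {"type":"object","properties":{"deltas":{"type":"string"},"grip":{"type":"number"}},"required":["deltas"]}

```bash
mkdir -p pics
cat > h.py <<'E'
import numpy as np, cv2
from cell import readout, get_image, finish_job
def pts(im):
    z=im["z_map"]; K=im["intrinsics"]; T=im["cam_to_world"]
    v,u=np.mgrid[:z.shape[0],:z.shape[1]]
    c=np.stack([(u-K[0,2])/K[0,0]*z,(v-K[1,2])/K[1,1]*z,z],-1)
    return c@T[:3,:3].T+T[:3,3]
def save(n,a): cv2.imwrite("pics/"+n,cv2.cvtColor(a,cv2.COLOR_RGB2BGR))
E
python3 - <<'E'
from h import *
a={}
for n in ["scene","side"]:
    im=get_image(n); save(n+"0.png",im["color"]); np.savez(n+"0.npz",**im)
    print(n,im["cam_to_world"].round(3).tolist(),im["intrinsics"][0,0])
print(readout.sense())
E
```

```text
scene [[-0.915, -0.307, 0.26, 0.199], [-0.402, 0.678, -0.615, 0.591], [0.012, -0.668, -0.744, 0.924], [0.0, 0.0, 0.0, 1.0]] 416.433190948501
side [[-0.85, -0.186, 0.493, -0.258], [-0.527, 0.318, -0.788, 1.126], [-0.01, -0.93, -0.368, 0.667], [0.0, 0.0, 0.0, 1.0]] 450.47585595492905
{'time_s': 0.1, 'joint_pos': array([-3.69152943e-02,  2.64682739e-01,  1.60524113e+00, -4.44523310e-05,
        1.27370712e+00, -3.69070940e-02]), 'qvel': array([ 0.00067932, -0.00199596, -0.00390376, -0.00077349, -0.00032535,
        0.00059097]), 'joint_efforts': array([ 2.96398039e-04, -5.16707003e+01, -3.68589377e+01,  1.30520286e-05,
        6.22219843e-03,  5.24967299e-05]), 'position': array([ 6.74370762e-01, -2.99986086e-06,  2.47081180e-01]), 'tool_rot': array([-2.22039988, -2.22041066,  0.0022268 ]), 'force': array([ 0.11076148, -0.344041  ,  0.04510564]), 'ft_torque': array([-0.01096873, -0.02308571,  0.00967339]), 'gripper_force': 0.0, 'opening': 0.08533065146096687}
```

View pics/scene0.png

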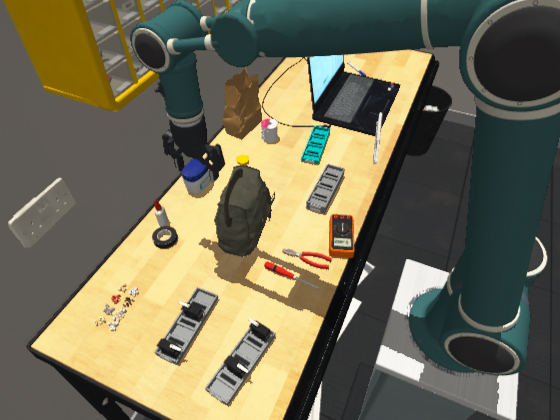

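View pics/side0.png

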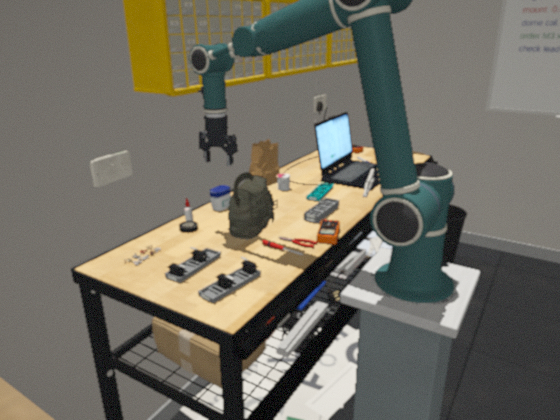

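Scene picture: the grey trays with servos are at (188,325), servos at (190,308) and (170,345), and at (240,362), servos at (260,328) and (238,362). The grey pile is at (326,188) and a turquoise look-alike at (316,143). The cutters are at (305,257), the driver at (290,275). The side picture agrees.

The pile candidates are grey (326,188) and turquoise (316,143). The grey one fits, because the task says to leave the turquoise one alone.

```bash
cat > m.py <<'E'
from h import *
im=np.load("scene0.npz"); P=pts(im); c=im["color"]
hsv=cv2.cvtColor(c,cv2.COLOR_RGB2HSV)
def rect(m):
    q=(P[m][:,:2]*1000).astype(np.float32); return cv2.minAreaRect(q)
for name,(u0,v0,u1,v1),zl in [("L",(150,280,225,370),(.010,.024)),("R",(200,312,280,408),(.010,.024)),("pile",(300,160,350,215),(.028,.045))]:
    box=np.zeros(c.shape[:2],bool); box[v0:v1,u0:u1]=1
    g=box&(hsv[...,1]<70)&(P[...,2]>zl[0])&(P[...,2]<zl[1])
    n,l,s,_=cv2.connectedComponentsWithStats(g.astype(np.uint8)); k=1+np.argmax(s[1:,4]); g=l==k
    print(name,g.sum(),rect(g), cv2.boxPoints(rect(g)).round(0).tolist(), 'ztop',np.percentile(P[g][:,2],[5,50,95]).round(4))
    sv=box&(P[...,2]>.035)&(P[...,2]<.09)&(name!="pile")
    n,l,s,_=cv2.connectedComponentsWithStats(sv.astype(np.uint8))
    for k in range(1,n):
        if s[k,4]>15:
            w=(l==k)&(c.min(-1)>150); b=(l==k)&(P[...,2]>.038)&(P[...,2]<.046)&(c.max(-1)<90)
            print("  servo",s[k].tolist(),'z95',np.percentile(P[l==k][:,2],95).round(4),'horn',P[w].mean(0).round(4) if w.any() else 0,w.sum(),'top',b.sum(),rect(b) if b.sum()>3 else 0)
t=(P[...,2]<.01)&(P[...,2]>-.01); print('table z',np.median(P[t][:,2]))
save("crop0.png",cv2.resize(c[120:410,140:420],(800,600)[0:1]*1+(600,)) if 0 else cv2.resize(c[130:405,145:355],None,fx=2.15,fy=2.15,interpolation=2))
E
python3 m.py
```

```text
L 907 ((581.5745849609375, 252.6157684326172), (60.494712829589844, 186.5968017578125), 0.7857794165611267) [[550.0, 345.0], [553.0, 159.0], [613.0, 160.0], [611.0, 346.0]] ztop [0.0106 0.0138 0.0189]
  servo [179, 301, 25, 15, 170] z95 0.0486 horn [0.6017 0.2276 0.0474] 28 top 116 ((581.199951171875, 226.76780700683594), (39.297847747802734, 20.668319702148438), 0.7453413605690002)
  servo [157, 338, 24, 16, 195] z95 0.0484 horn [0.561  0.3263 0.0469] 38 top 130 ((581.1046142578125, 326.392822265625), (39.86636734008789, 20.366416931152344), 1.08050537109375)
R 1049 ((424.1087341308594, 281.4569396972656), (184.67532348632812, 60.450843811035156), 81.57209777832031) [[381.0, 195.0], [440.0, 186.0], [468.0, 368.0], [408.0, 377.0]] ztop [0.0107 0.0137 0.0189]
  servo [248, 318, 22, 19, 185] z95 0.0486 horn [0.4328 0.2024 0.0475] 32 top 105 ((413.2801818847656, 207.0595703125), (19.557233810424805, 40.10163116455078), 76.68592834472656)
  servo [226, 355, 22, 20, 211] z95 0.0483 horn [0.4074 0.3065 0.047 ] 43 top 142 ((425.6417236328125, 303.07891845703125), (20.296104431152344, 39.60403060913086), 80.79788208007812)
pile 144 ((431.3998718261719, -304.74560546875), (187.51382446289062, 57.90355682373047), 86.38430786132812) [[397.0, -396.0], [454.0, -400.0], [466.0, -213.0], [408.0, -209.0]] ztop [0.0282 0.0308 0.0347]
table z -0.0007512464394122675
```

View pics/crop0.png

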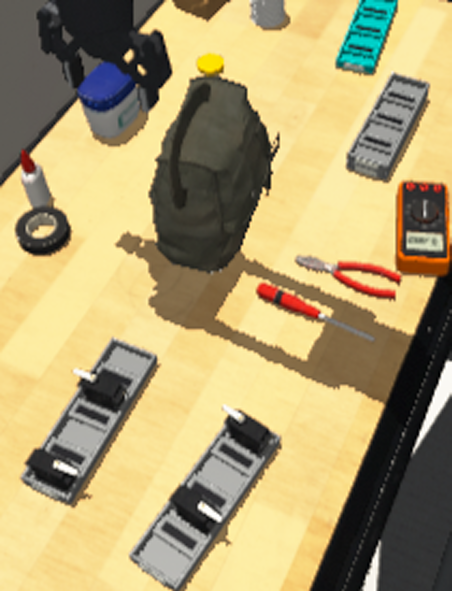

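```bash
cat > go.py <<'E'
import sys; from h import *
from scipy.spatial.transform import Rotation as R
def plan(x,y,z,th):
    """mm, deg; th = turn about tool z from start; prints turn to go, then tool-frame shift after the turn"""
    s=readout.sense(); Rm=R.from_rotvec(s["tool_rot"]).as_matrix()
    t=np.radians(th); R0=np.array([[0,1,0],[1,0,0],[0,0,-1.]]); Rt=R0@R.from_rotvec([0,0,t]).as_matrix()
    w=R.from_matrix(Rm.T@Rt).as_rotvec(); d=np.array([x,y,z])-s["position"]*1000
    print("pos",(s["position"]*1000).round(1),"turn",w.round(4),"tool shift",(Rt.T@d).round(1),"t",round(s["time_s"],2),"F",s["force"].round(1),"op",round(s["opening"]*1000,1),"gf",round(s["gripper_force"],1))
if __name__=="__main__":
    a=list(map(float,sys.argv[1:])); 
    for i in range(0,len(a),4): plan(*a[i:i+4])
E
python3 - <<'E'
from h import *
im=np.load("scene0.npz"); P=pts(im); b=np.zeros(P.shape[:2],bool); b[165:260,212:275]=1
q=P[b&(P[...,2]>.05)&(P[...,2]<.23)&(im["color"].max(-1)<120)]
print(np.percentile(q,[2,50,98],axis=0).round(3))
E
```

```text
[[ 0.528 -0.143  0.059]
 [ 0.578 -0.028  0.137]
 [ 0.632  0.032  0.2  ]]
```

Request:
play_rows:
  deltas: "0 0 -4.5 0 0 -0.1187;0 0 -4.5 0 0 -0.1187;0 0 -4.5 0 0 -0.1187;0 0 -4.5 0 0 -0.1187;0 0 -4.5 0 0 -0.1187;0 0 -4.5 0 0 -0.1187;0 0 -4.5 0 0 -0.1187;0 0 -4.5 0 0 -0.1187;0 0 -4.5 0 0 -0.1187;0 0 -4.5 0 0 -0.1187;0 0 -4.5 0 0 -0.1187;0 0 -4.5 0 0 -0.1187"
  grip: 0.55

```text
time_s: 1.1
position: [0.6746, 0.0, 0.3017]
tool_rot: [-0.22, -3.132, 0.0]
force: [0.0, -0.3, -0.3]
opening: 0.0473
gripper_force: 0.0
```

```bash
python3 go.py 420 255 200 -81.6
```

```text
pos [674.6   0.  301.7] turn [-0.0002 -0.0013  0.0061] tool shift [289.1 215.  101.7] t 1.1 F [ 0.  -0.3 -0.3] op 47.3 gf 0.0
```

Request:
play_rows:
  deltas: "24.1 17.9 0 0 0 0;24.1 17.9 0 0 0 0;24.1 17.9 0 0 0 0;24.1 17.9 11.3 0 0 0;24.1 17.9 11.3 0 0 0;24.1 17.9 11.3 0 0 0;24.1 17.9 11.3 0 0 0;24.1 17.9 11.3 0 0 0;24.1 17.9 11.3 0 0 0;24.1 17.9 11.3 0 0 0;24.1 17.9 11.3 0 0 0;24 18 11.3 0 0 0"

```text
time_s: 2.1
position: [0.4188, 0.2554, 0.1997]
tool_rot: [-0.23, -3.133, 0.0]
force: [0.2, 0.0, 0.1]
opening: 0.0469
gripper_force: 0.0
```

```bash
cat > w.py <<'E'
import sys; from h import *
n=sys.argv[1]; im=get_image("wrist"); save(n+".png",im["color"]); np.savez(n+".npz",**im)
P=pts(im); c=im["color"]
def rep(lo,hi,name,amin,cond):
    m=((P[...,2]>lo)&(P[...,2]<hi)&cond&(im["z_map"]>0.05)).astype(np.uint8)
    k,l,s,_=cv2.connectedComponentsWithStats(m)
    for i in range(1,k):
        if s[i,4]>amin:
            r=cv2.minAreaRect((P[l==i][:,:2]*1000).astype(np.float32))
            print(name,s[i].tolist(),np.round(r[0],1),np.round(r[1],1),round(r[2],1),'z',np.median(P[l==i][:,2]).round(4))
hs=cv2.cvtColor(c,cv2.COLOR_RGB2HSV)[...,1]
rep(.036,.045,"servo top",100,c.max(-1)<110)
rep(.010,.022,"tray",800,hs<80)
rep(.026,.037,"pile",800,hs<80)
print("cam",im["cam_to_world"][:3,3].round(3),im["cam_to_world"][:3,2].round(2))
E
python3 w.py w1; python3 go.py 413.3 207.1 34 -81.6
```

```text
servo top [328, 171, 28, 48, 943] [426.1 303. ] [20.4 39.9] 80.4 z 0.0422
servo top [210, 173, 26, 48, 983] [413.6 205.8] [20.3 40.2] 80.0 z 0.0422
servo top [266, 337, 26, 40, 662] [582.1 226.9] [41.3 20.1] 1.7 z 0.0422
servo top [0, 347, 76, 20, 594] [544.9  -8.5] [73.3 15.6] 77.8 z 0.04
tray [205, 156, 215, 67, 6865] [425.1 279.7] [188.2  60.7] 81.6 z 0.0139
tray [218, 306, 128, 68, 3346] [583.  225.9] [ 61.6 134.2] 0.8 z 0.0139
cam [0.335 0.267 0.326] [ 0.32 -0.05 -0.95]
pos [413.9 257.5 196.8] turn [-0.0008 -0.0077  0.0013] tool shift [ -6.8 -49.9 162.8] t 2.15 F [-4.4  1.4 -2. ] op 47.0 gf 0.0
```

View pics/w1.png

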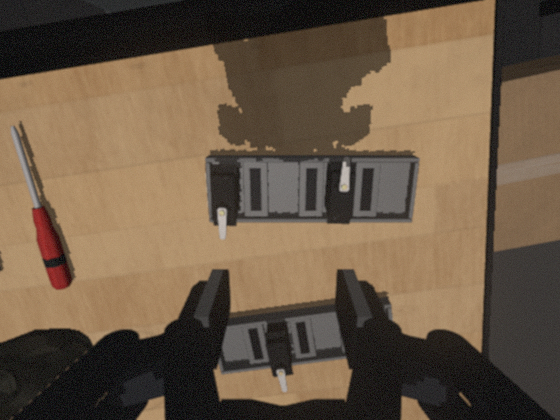

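Wrist view: tray R has servos at (224,193) and (340,193). Tray L is partly behind the fingers, with a servo at (280,345). These positions agree with the scene camera to within 2 mm.

Request:
play_rows:
  deltas: "-1.5 -12.5 25 0 0 0;-1.5 -12.5 25 0 0 0;-1.5 -12.5 25 0 0 0;-2 -12.5 25 0 0 0;0 0 0 0 0 0;0 0 0 0 0 0"
  grip: 0.5

```text
time_s: 2.65
position: [0.4179, 0.2033, 0.0991]
tool_rot: [-0.232, -3.129, 0.003]
force: [0.1, 0.0, 0.0]
opening: 0.0429
gripper_force: 0.0
```

```bash
python3 go.py 413.4 206.4 38 -81.2
```

```text
pos [417.9 203.3  99.1] turn [-0.0022 -0.004   0.0058] tool shift [ 4.9  2.3 61.1] t 2.65 F [0.1 0.  0. ] op 42.9 gf 0.0
```

Request:
play_rows:
  deltas: "1.6 0.8 10 0 0 0;1.6 0.8 10 0 0 0;1.6 0.8 10 0 0 0;0 0 10 0 0 0;0 0 10 0 0 0;0 0 5 0 0 0;0 0 0 0 0 0;0 0 0 0 0 0"

```text
time_s: 3.32
position: [0.4148, 0.2073, 0.0451]
tool_rot: [-0.23, -3.132, 0.001]
force: [-0.0, 0.2, 0.4]
opening: 0.0427
gripper_force: 0.0
```

```bash
python3 go.py 413.4 206.4 38 -81.2
```

```text
pos [414.8 207.3  45.1] turn [-0.0006 -0.001   0.0073] tool shift [ 1.2 -1.1  7.1] t 3.32 F [-0.   0.2  0.4] op 42.7 gf 0.0
```

Request:
play_rows:
  deltas: "1 -1 4 0 0 0;0 0 3 0 0 0;0 0 0 0 0 0;0 0 0 0 0 0"

```text
time_s: 3.65
position: [0.4139, 0.2065, 0.0386]
tool_rot: [-0.23, -3.133, 0.0]
force: [1.6, -0.6, 0.2]
opening: 0.0427
gripper_force: 0.0
```

Request:
play_rows:
  deltas: "0 0 0 0 0 0;0 0 0 0 0 0;0 0 0 0 0 0;0 0 0 0 0 0;0 0 0 0 0 0"
  grip: 0

```text
time_s: 4.07
position: [0.4143, 0.2067, 0.039]
tool_rot: [0.23, 3.132, 0.001]
force: [0.1, -0.9, 3.5]
opening: 0.0188
gripper_force: 58.9
```

```bash
python3 go.py 583 177.6 110 -90.8
```

```text
pos [414.3 206.7  39. ] turn [ 0.0003  0.0007 -0.1603] tool shift [-168.2  -31.5  -71. ] t 4.07 F [ 0.1 -0.9  3.5] op 18.8 gf 58.9
```

Request:
play_rows:
  deltas: "0 0 -10 0 0 0;0 0 -20 0 0 0;0 0 -20 0 0 -0.04;0 0 -20 0 0 -0.04;0 0 -1 0 0 -0.04;-28 -5.25 0 0 0 -0.04;-28 -5.25 0 0 0 0;-28 -5.25 0 0 0 0;-28 -5.25 0 0 0 0;-28 -5.25 0 0 0 0;-28 -5.25 0 0 0 0"

```text
time_s: 4.98
position: [0.5832, 0.1759, 0.1099]
tool_rot: [0.021, -3.141, -0.0]
force: [0.1, 0.6, -0.1]
opening: 0.0188
gripper_force: 58.7
```

Request:
play_rows:
  deltas: "0 0 0 0 0 0;0 0 0 0 0 0;0 0 0 0 0 0"

```text
time_s: 5.23
position: [0.5812, 0.1762, 0.1093]
tool_rot: [0.021, -3.14, 0.0]
force: [-0.3, 0.6, -0.0]
opening: 0.0188
gripper_force: 58.7
```

```bash
python3 w.py w2; python3 go.py 583 177.6 39 -90.8
```

```text
servo top [0, 171, 58, 127, 1925] [583.2  27.6] [81.6 16.7] 5.9 z 0.0397
servo top [350, 207, 39, 67, 1957] [582.2 226.8] [40.2 20.6] 2.2 z 0.0422
servo top [508, 208, 48, 67, 1999] [583.1 325.2] [43.4 21. ] 0.6 z 0.042
tray [411, 0, 149, 28, 1806] [450.8 287.9] [85.5 12.5] 81.7 z 0.0169
tray [255, 181, 298, 90, 11055] [583.  251.1] [ 60.6 186.5] 0.6 z 0.0138
pile [0, 163, 69, 139, 2009] [584.6  25.7] [90.8 22.8] 6.6 z 0.0325
pile [499, 196, 54, 82, 1075] [581.5 323.9] [54.3 19.1] 2.7 z 0.0345
cam [0.497 0.175 0.235] [ 0.32  0.   -0.95]
pos [580.7 176.2 109.2] turn [-0.0003 -0.0019 -0.0002] tool shift [-2.3  1.3 70.2] t 5.28 F [ 0.1  0.6 -0.7] op 18.9 gf 58.7
```

Request:
play_rows:
  deltas: "-1.3 0.2 12 0 0 0;-1 0.2 12 0 0 0;0 0 12 0 0 0;0 0 12 0 0 0;0 0 6 0 0 0;0 0 6 0 0 0;0 0 4 0 0 0;0 0 3 0 0 0;0 0 2 0 0 0;0 0 0 0 0 0"

```text
time_s: 6.12
position: [0.5845, 0.1767, 0.0404]
tool_rot: [0.021, -3.141, -0.0]
force: [-0.4, -0.4, -2.1]
opening: 0.019
gripper_force: 58.7
```

```bash
python3 go.py 583 176.7 39 -90.8
```

```text
pos [584.5 176.7  40.4] turn [ 0.     -0.     -0.0004] tool shift [1.5 0.  1.4] t 6.12 F [-0.4 -0.4 -2.1] op 19.0 gf 58.7
```

Request:
play_rows:
  deltas: "0 0 1 0 0 0;0 0 0 0 0 0"

```text
time_s: 6.28
position: [0.5848, 0.1767, 0.04]
tool_rot: [-0.021, 3.141, 0.0]
force: [0.0, 0.2, -1.0]
opening: 0.0189
gripper_force: 58.7
```

Request:
play_rows:
  deltas: "0 0 0 0 0 0;0 0 0 0 0 0;0 0 0 0 0 0;0 0 -10 0 0 0;0 0 -20 0 0 0;0 0 -20 0 0 0;0 0 -20 0 0 0;0 0 0 0 0 0"
  grip: 0.4

```text
time_s: 6.95
position: [0.588, 0.1776, 0.1154]
tool_rot: [-0.021, 3.133, 0.003]
force: [-0.2, 0.4, 1.4]
opening: 0.034
gripper_force: 0.0
```

```bash
python3 w.py w3; python3 go.py 425.9 303 110 -81.2
```

```text
servo top [0, 156, 59, 126, 1892] [583.4  27.6] [81.9 16.1] 5.6 z 0.0397
servo top [346, 191, 39, 68, 1901] [583.7 226.8] [43.9 20.4] 1.5 z 0.0422
servo top [502, 191, 47, 68, 1932] [582.4 325.5] [44.2 21. ] 0.0 z 0.042
servo top [264, 194, 35, 67, 1796] [585.8 176.4] [43.7 20. ] 0.5 z 0.0422
tray [253, 167, 293, 89, 11167] [583.  251.4] [ 60.7 186.9] 0.6 z 0.0138
pile [0, 147, 69, 140, 1956] [584.5  25.3] [91.6 23.2] 6.0 z 0.0325
pile [494, 181, 51, 81, 983] [580.9 324. ] [53.5 19.1] 1.9 z 0.0345
cam [0.502 0.176 0.241] [ 0.33  0.01 -0.94]
pos [587.  177.4 113.5] turn [0.0022 0.0066 0.1672] tool shift [178.4  99.5   3.5] t 7.0 F [ 0.2 -1.   0.4] op 34.1 gf 0.0
```

Request:
play_rows:
  deltas: "0 0 0 0 0 0.056;0 0 0 0 0 0.056;0 0 0 0 0 0.055;29.7 16.6 0 0 0 0;29.7 16.6 0 0 0 0;29.7 16.6 0 0 0 0;29.7 16.6 0 0 0 0;29.7 16.6 0 0 0 0;29.7 16.6 0 0 0 0;0 0 0 0 0 0;0 0 0 0 0 0;0 0 0 0 0 0"
  grip: 0.5

```text
time_s: 8.0
position: [0.4234, 0.3022, 0.1092]
tool_rot: [-0.239, -3.132, 0.001]
force: [-0.6, 0.4, 0.5]
opening: 0.0423
gripper_force: 0.0
```

```bash
python3 go.py 425.9 303 37 -81.2
```

```text
pos [423.4 302.2 109.2] turn [-0.0006 -0.      0.0012] tool shift [-2.3  1.2 72.2] t 8.0 F [-0.6  0.4  0.5] op 42.3 gf 0.0
```

Request:
play_rows:
  deltas: "-1.2 0.6 12 0 0 0;-1.1 0.6 12 0 0 0;0 0 12 0 0 0;0 0 12 0 0 0;0 0 12 0 0 0;0 0 7 0 0 0;0 0 4 0 0 0;0 0 0 0 0 0;0 0 0 0 0 0"

```text
time_s: 8.75
position: [0.426, 0.3032, 0.0384]
tool_rot: [-0.241, -3.132, 0.0]
force: [-0.4, 0.2, 0.3]
opening: 0.0427
gripper_force: 0.0
```

Request:
play_rows:
  deltas: "0 0 0 0 0 0;0 0 0 0 0 0;0 0 0 0 0 0;0 0 0 0 0 0;0 0 0 0 0 0"
  grip: 0

```text
time_s: 9.17
position: [0.4268, 0.3038, 0.0396]
tool_rot: [0.241, 3.131, 0.002]
force: [-0.5, -0.2, 4.5]
opening: 0.0188
gripper_force: 59.0
```

```bash
python3 go.py 583 276.4 115 -90.8
```

```text
pos [426.8 303.8  39.6] turn [ 0.0013  0.0017 -0.1673] tool shift [-155.8  -29.5  -75.4] t 9.17 F [-0.5 -0.2  4.5] op 18.8 gf 59.0
```

Request:
play_rows:
  deltas: "0 0 -12 0 0 0;0 0 -21 0 0 0;0 0 -21 0 0 -0.042;0 0 -21 0 0 -0.042;0 0 0 0 0 -0.042;-26 -4.9 0 0 0 -0.041;-26 -4.9 0 0 0 0;-26 -4.9 0 0 0 0;-26 -4.9 0 0 0 0;-26 -4.9 0 0 0 0;-26 -4.9 0 0 0 0"

```text
time_s: 10.08
position: [0.5829, 0.2743, 0.114]
tool_rot: [0.021, -3.141, 0.0]
force: [0.2, -0.0, -0.0]
opening: 0.0185
gripper_force: 58.5
```

Request:
play_rows:
  deltas: "0 0 0 0 0 0;0 0 0 0 0 0;0 0 0 0 0 0;0 0 0 0 0 0"

```text
time_s: 10.42
position: [0.5808, 0.2748, 0.1134]
tool_rot: [0.022, -3.14, 0.001]
force: [-0.2, 0.8, -0.9]
opening: 0.0184
gripper_force: 58.5
```

```bash
python3 go.py 583 276.4 40 -90.8
```

```text
pos [580.8 274.8 113.4] turn [-0.0004 -0.0015  0.0001] tool shift [-2.2  1.5 73.4] t 10.42 F [-0.2  0.8 -0.9] op 18.4 gf 58.5
```

Request:
play_rows:
  deltas: "-1.1 0.7 12 0 0 0;-1.1 0.7 12 0 0 0;0 0 12 0 0 0;0 0 12 0 0 0;0 0 7 0 0 0;0 0 6 0 0 0;0 0 5 0 0 0;0 0 3 0 0 0;0 0 3 0 0 0;0 0 0 0 0 0;0 0 0 0 0 0"

```text
time_s: 11.33
position: [0.5846, 0.2763, 0.0419]
tool_rot: [-0.021, 3.141, 0.0]
force: [-0.2, -0.5, -0.1]
opening: 0.0188
gripper_force: 58.5
```

```bash
python3 go.py 583 276.4 40 -90.8
```

```text
pos [584.6 276.3  41.9] turn [ 0.0002  0.0005 -0.0004] tool shift [1.6 0.1 1.9] t 11.33 F [-0.2 -0.5 -0.1] op 18.8 gf 58.5
```

Request:
play_rows:
  deltas: "0 0 1.5 0 0 0;0 0 0.5 0 0 0;0 0 0 0 0 0"

```text
time_s: 11.58
position: [0.5845, 0.2763, 0.0398]
tool_rot: [-0.021, 3.141, 0.0]
force: [-0.5, 0.3, -0.5]
opening: 0.019
gripper_force: 58.5
```

Request:
play_rows:
  deltas: "0 0 0 0 0 0;0 0 0 0 0 0;0 0 0 0 0 0;0 0 -10 0 0 0;0 0 -20 0 0 0;0 0 -20 0 0 0;0 0 -20 0 0 0;0 0 -20 0 0 0;0 0 0 0 0 0"
  grip: 0.4

```text
time_s: 12.33
position: [0.5877, 0.2777, 0.1359]
tool_rot: [-0.021, 3.133, 0.006]
force: [1.1, 1.6, 1.2]
opening: 0.0339
gripper_force: 0.0
```

```bash
python3 w.py w4; python3 go.py 424.6 280.6 130 8.3
```

```text
servo top [187, 180, 36, 64, 1617] [583.4 227. ] [44.4 20.4] 1.3 z 0.0421
servo top [339, 181, 36, 66, 1522] [583.7 326.1] [46.1 20.6] 0.0 z 0.0422
servo top [109, 183, 41, 62, 1652] [585.3 176.9] [20.3 43. ] 89.9 z 0.0421
servo top [265, 186, 31, 60, 1421] [585.3 276.1] [42.9 19.9] 0.0 z 0.0422
tray [272, 0, 168, 29, 1824] [454.6 319.5] [99.3 15.6] 82.9 z 0.0173
tray [110, 160, 270, 82, 9050] [582.6 252.2] [ 59.8 186.9] 0.5 z 0.0138
tray [0, 379, 58, 41, 1209] [767.1  47.5] [31.4 57.5] 41.4 z 0.019
cam [0.502 0.276 0.261] [ 0.33  0.01 -0.94]
pos [586.7 277.3 133.7] turn [0.0076 0.0025 1.7293] tool shift [ -20.1 -160.9    3.7] t 12.38 F [-0.8  0.1 -0.6] op 34.4 gf 0.0
```

Request:
play_rows:
  deltas: "0 0 -5 0 0 0.1235;0 0 -5 0 0 0.1235;0 0 -5 0 0 0.1235;0 0 -5 0 0 0.1235;0 0 -5 0 0 0.1235;0 0 -5 0 0 0.1235;0 0 -5 0 0 0.1235;0 0 -5 0 0 0.1235;0 0 -5 0 0 0.1235;0 0 -5 0 0 0.1235;0 0 -5 0 0 0.1235;0 0 -5 0 0 0.1235"
  grip: 1

```text
time_s: 13.38
position: [0.5836, 0.2759, 0.1884]
tool_rot: [-2.111, -2.325, 0.003]
force: [-0.3, -0.7, -0.3]
opening: 0.0855
gripper_force: 0.0
```

Request:
play_rows:
  deltas: "0 0 0 0 0 0.1235;0 0 0 0 0 0.1235;-3.3 -26.8 0 0 0 0;-3.3 -26.8 0 0 0 0;-3.3 -26.8 0 0 0 0;-3.3 -26.8 0 0 0 0;-3.3 -26.8 0 0 0 0;-3.3 -26.8 0 0 0 0;0 0 0 0 0 0;0 0 0 0 0 0;0 0 0 0 0 0;0 0 0 0 0 0"

```text
time_s: 14.38
position: [0.4232, 0.2799, 0.1895]
tool_rot: [2.376, 2.055, 0.001]
force: [0.1, -0.6, 1.3]
opening: 0.0856
gripper_force: 0.0
```

```bash
python3 w.py w5; python3 go.py 424.6 280.6 50 8.3
```

```text
servo top [456, 90, 61, 36, 1301] [582.7 326. ] [43.7 20.2] 0.3 z 0.0422
servo top [460, 157, 58, 33, 1145] [586.6 276.1] [20.6 46.3] 89.6 z 0.0422
servo top [455, 214, 56, 33, 1092] [584.  227.5] [45.5 20.7] 2.3 z 0.0421
servo top [458, 268, 51, 29, 932] [584.5 177.2] [40.7 20.7] 0.3 z 0.0421
tray [248, 73, 77, 212, 7476] [425.2 280. ] [186.8  60.1] 81.5 z 0.0139
tray [430, 77, 82, 215, 6628] [582.9 252.4] [ 61.  186.2] 0.6 z 0.0141
cam [0.434 0.363 0.315] [-0.05 -0.32 -0.95]
pos [423.3 279.9 189.5] turn [ 0.0003 -0.     -0.0003] tool shift [  0.9   1.2 139.5] t 14.43 F [-0.8  0.  -0.6] op 85.4 gf 0.0
```

View pics/w5.png

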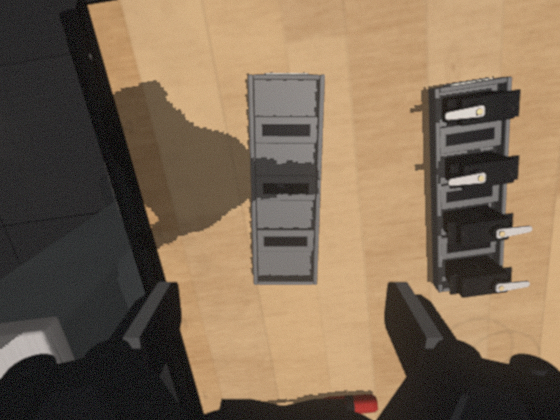

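Wrist view: the emptied tray R is at (285,180) and the full tray L at (475,185), with four upright servos. Next I pinch tray R.

Request:
play_rows:
  deltas: "0.3 0.8 25 0 0 0;0.3 0.8 25 0 0 0;0 0 25 0 0 0;0 0 25 0 0 0;0 0 20 0 0 0;0 0 15 0 0 0;0 0 10 0 0 0;0 0 0 0 0 0;0 0 0 0 0 0;0 0 0 0 0 0"

```text
time_s: 15.27
position: [0.4252, 0.2807, 0.0455]
tool_rot: [2.376, 2.055, 0.003]
force: [0.4, -0.5, 1.5]
opening: 0.085
gripper_force: 0.0
```

```bash
python3 go.py 425 280.2 19 8.4
```

```text
pos [425.2 280.7  45.5] turn [ 0.0014 -0.0011  0.0017] tool shift [-0.5 -0.2 26.5] t 15.27 F [ 0.4 -0.5  1.5] op 85.0 gf 0.0
```

Request:
play_rows:
  deltas: "-0.5 0 10 0 0 0;0 0 8 0 0 0;0 0 5 0 0 0;0 0 3 0 0 0;0 0 0 0 0 0;0 0 0 0 0 0"
  grip: 0.9

```text
time_s: 15.77
position: [0.4237, 0.2796, 0.0182]
tool_rot: [-2.376, -2.055, 0.001]
force: [0.6, 0.2, 0.5]
opening: 0.0769
gripper_force: 0.0
```

Request:
play_rows:
  deltas: "0 0 0 0 0 0;0 0 0 0 0 0;0 0 0 0 0 0;0 0 0 0 0 0;0 0 0 0 0 0"
  grip: 0.4

```text
time_s: 16.18
position: [0.4248, 0.2802, 0.0195]
tool_rot: [2.376, 2.055, 0.003]
force: [0.4, -0.3, 5.8]
opening: 0.0582
gripper_force: 65.1
```

```bash
python3 go.py 425 280.2 300 8.4
```

```text
pos [424.8 280.2  19.5] turn [ 0.0014 -0.0011  0.002 ] tool shift [ 1.000e-01  2.000e-01 -2.805e+02] t 16.18 F [ 0.4 -0.3  5.8] op 58.2 gf 65.1
```

Request:
play_rows:
  deltas: "0 0 -10 0 0 0;0 0 -20 0 0 0;0 0 -33 0 0 0;0 0 -33 0 0 0;0 0 -33 0 0 0;0 0 -33 0 0 0;0 0 -33 0 0 0;0 0 -33 0 0 0;0 0 -33 0 0 -0.03;0 0 -20 0 0 -0.03;0 0 0 0 0 -0.03;0 0 0 0 0 0"

```text
time_s: 17.18
position: [0.4244, 0.28, 0.3018]
tool_rot: [2.28, 2.16, 0.005]
force: [0.3, -0.7, -2.1]
opening: 0.0586
gripper_force: 65.0
```

```bash
python3 go.py 580 -305 305 3.4
```

```text
pos [424.4 280.  301.8] turn [ 0.0028 -0.002   0.0055] tool shift [-574.7  190.    -3.2] t 17.18 F [ 0.3 -0.7 -2.1] op 58.6 gf 65.0
```

Request:
play_rows:
  deltas: "-15 5 0 0 0 0;-25 8 0 0 0 0;-35 11.5 0 0 0 0;-35 11.5 0 0 0 0;-35 11.5 0 0 0 0;-35 11.5 0 0 0 0;-35 11.5 0 0 0 0;-35 11.5 0 0 0 0;-35 11.5 0 0 0 0;-35 11.5 0 0 0 0;-35 11.5 0 0 0 0;-35 11.5 0 0 0 0"

```text
time_s: 18.18
position: [0.5293, -0.1182, 0.2977]
tool_rot: [-2.28, -2.156, 0.003]
force: [0.2, 0.2, -1.5]
opening: 0.0585
gripper_force: 65.0
```

Request:
play_rows:
  deltas: "-35 11.5 0 0 0 0;-35 11.5 0 0 0 0;-35 11.5 0 0 0 0;-35 11.5 0 0 0 0;-25 8 0 0 0 0;-15 5 0 0 0 0;-5 3 0 0 0 0;0 0 0 0 0 0;0 0 0 0 0 0;0 0 0 0 0 0;0 0 0 0 0 0"

```text
time_s: 19.1
position: [0.5822, -0.3031, 0.2998]
tool_rot: [-2.279, -2.162, -0.0]
force: [-0.3, 0.5, -1.3]
opening: 0.0586
gripper_force: 65.0
```

```bash
python3 w.py w6; python3 go.py 431.4 -304.7 100 3.4
```

```text
servo top [476, 0, 23, 62, 378] [ 784.4 -180.8] [14.7 57.7] 15.0 z 0.041
servo top [7, 15, 38, 40, 1039] [ 337.7 -158. ] [34.3 34.6] 77.0 z 0.0384
servo top [274, 22, 32, 8, 126] [ 595.9 -163.8] [ 5.9 30.2] 88.5 z 0.0404
servo top [547, 223, 13, 68, 326] [ 898.7 -427.6] [ 3.5 84.8] 1.2 z 0.0399
servo top [445, 260, 87, 84, 552] [ 800.6 -470.6] [140.9  64.2] 51.1 z 0.0407
servo top [84, 297, 25, 37, 160] [ 338.9 -478.8] [ 4.1 60.5] 12.8 z 0.0414
tray [120, 94, 50, 29, 1032] [ 435.6 -233.2] [28.1 49.8] 90.0 z 0.021
tray [534, 136, 26, 137, 860] [ 898.6 -373.4] [  4.1 168.4] 0.5 z 0.0156
tray [129, 141, 48, 27, 880] [ 435.7 -283.7] [27.6 49.7] 90.0 z 0.021
pile [0, 0, 80, 96, 3102] [ 340.3 -165.5] [57.4 89.7] 17.8 z 0.032
pile [112, 89, 82, 165, 4636] [ 438.  -307.7] [ 60.8 186.7] 0.0 z 0.029
cam [ 0.586 -0.22   0.426] [-0.02 -0.32 -0.95]
pos [ 582.3 -303.2  300. ] turn [ 0.0003 -0.0002  0.0063] tool shift [ -10.4 -150.6  200. ] t 19.15 F [ 0.6 -0.3 -1.4] op 58.1 gf 65.0
```

View pics/w6.png

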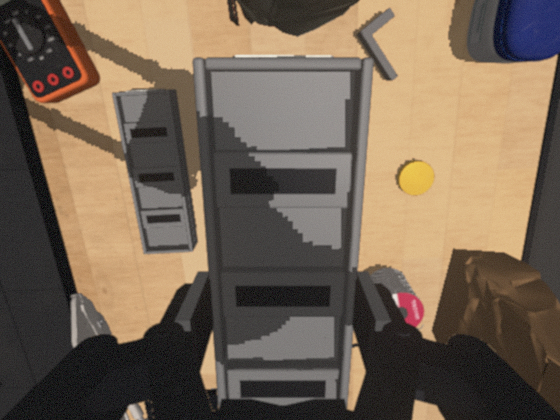

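Wrist view: the grey pile is at (155,170), beside the held tray. It lies at (438,-308) mm and is square to the world axes, with size 60.8 x 186.7 mm as given. The turquoise one is not in view. I'll check once more from lower down before nesting, together with the held tray's offset.

Request:
play_rows:
  deltas: "0 0 10 0 0 -0.027;0 0 20 0 0 -0.026;0 -5 20 0 0 0;0 -10 20 0 0 0;0 -10 10 0 0 0;0 -5 0 0 0 0;0 0 0 0 0 0;0 0 0 0 0 0;0 0 0 0 0 0;0 0 0 0 0 0"

```text
time_s: 19.98
position: [0.5536, -0.3051, 0.2214]
tool_rot: [2.221, 2.218, 0.001]
force: [-0.7, -1.0, -1.0]
opening: 0.0585
gripper_force: 65.0
```

```bash
python3 w.py w7 | grep -E "pile|tray"; python3 go.py 437.5 -308 100 0
python3 - <<'E'
from h import *
im=np.load("w7.npz");P=pts(im);z=readout.sense()["position"][2]
m=(P[...,2]>z-.020)&(P[...,2]<z+.003)&(im["z_map"]>.05)
hs=cv2.cvtColor(im["color"],cv2.COLOR_RGB2HSV)[...,1]
m[230:]=0; q=P[m]*1000
w=P[(P[...,2]>z-.006)&m]*1000
print("held: y end",np.percentile(w[:,1],[98,99.5]).round(1),"x",np.percentile(w[:,0],[.5,2,98,99.5]).round(1),"wall z",np.median(w[:,2]).round(1))
for s in (-1,1):
    cx=np.median(w[:,0]); k=w[(w[:,0]-cx)*s>24]
    # side wall line
    print("side",s,np.polyfit(k[:,1],k[:,0],1).round(4),k[:,0].mean().round(1),len(k))
E
```

```text
tray [116, 84, 61, 34, 1672] [ 435.8 -233.2] [27.5 49.7] 89.9 z 0.0211
tray [125, 144, 58, 31, 1413] [ 436.  -283.8] [50.  27.5] 0.6 z 0.0211
tray [133, 198, 55, 27, 1196] [ 436.1 -334.5] [49.4 26.9] 0.0 z 0.0211
tray [140, 247, 52, 24, 1012] [ 436.3 -385.1] [26.5 49.4] 89.8 z 0.0211
pile [0, 0, 66, 79, 2828] [ 347.1 -186.1] [56.9 47.1] 19.2 z 0.032
pile [106, 78, 92, 201, 7070] [ 437.7 -307.9] [ 61.4 186.4] 0.1 z 0.0289
pos [ 553.5 -305.1  221.1] turn [ 0.0024  0.0013 -0.0014] tool shift [  -2.9 -116.   121.1] t 20.03 F [ 0.1 -0.4 -2.3] op 58.2 gf 65.0
held: y end [-212.2 -211.5] x [523.2 523.6 582.3 582.8] wall z 218.8
side -1 [3.200000e-03 5.264341e+02] 525.7 2438
side 1 [2.000000e-03 5.808775e+02] 580.4 2361
```

Request:
play_rows:
  deltas: "-0.3 -10 10 0 0 -0.0055;-0.3 -15 15 0 0 0;-0.3 -15 20 0 0 0;-0.4 -15 20 0 0 0;-0.5 -15 20 0 0 0;-0.5 -15 20 0 0 0;-0.5 -15 15 0 0 0;-0.5 -10 10 0 0 0;0 -5.5 5 0 0 0;0 0 0 0 0 0;0 0 0 0 0 0;0 0 0 0 0 0"

```text
time_s: 21.03
position: [0.4386, -0.3094, 0.0862]
tool_rot: [2.215, 2.223, 0.001]
force: [-0.8, -0.7, -1.6]
opening: 0.0582
gripper_force: 64.9
```

```bash
python3 go.py 438 -308.4 50 -0.3
```

```text
pos [ 438.6 -309.4   86.2] turn [ 0.0029  0.002  -0.0013] tool shift [ 1.1 -0.6 36.2] t 21.03 F [-0.8 -0.7 -1.6] op 58.2 gf 64.9
```

Request:
play_rows:
  deltas: "1 -0.5 8 0 0 0;0 0 8 0 0 0;0 0 6 0 0 0;0 0 4 0 0 0;0 0 0 0 0 0;0 0 0 0 0 0;0 0 0 0 0 0"

```text
time_s: 21.62
position: [0.4364, -0.3075, 0.0585]
tool_rot: [-2.217, -2.226, 0.0]
force: [0.4, -0.2, -1.8]
opening: 0.0582
gripper_force: 65.0
```

```bash
python3 go.py 438 -308.4 50 -0.3
```

```text
pos [ 436.4 -307.5   58.5] turn [-0.     -0.     -0.0013] tool shift [-0.9  1.6  8.5] t 21.62 F [ 0.4 -0.2 -1.8] op 58.2 gf 65.0
```

Request:
play_rows:
  deltas: "-0.9 1.6 0 0 0 0;0 0 0 0 0 0;0 0 0 0 0 0;0 0 0 0 0 0;0 0 0 0 0 0"

```text
time_s: 22.03
position: [0.438, -0.3084, 0.0587]
tool_rot: [2.217, 2.226, 0.0]
force: [-0.1, -0.4, -2.4]
opening: 0.0586
gripper_force: 65.0
```

```bash
python3 go.py 438 -308.4 50 -0.3
```

```text
pos [ 438.  -308.4   58.7] turn [ 0.0002  0.0002 -0.0013] tool shift [0.  0.  8.7] t 22.03 F [-0.1 -0.4 -2.4] op 58.6 gf 65.0
```

Request:
play_rows:
  deltas: "0 0 3 0 0 0;0 0 2 0 0 0;0 0 1.5 0 0 0;0 0 1 0 0 0;0 0 0.7 0 0 0;0 0 0 0 0 0;0 0 0 0 0 0"

```text
time_s: 22.62
position: [0.4379, -0.3083, 0.0503]
tool_rot: [-2.217, -2.226, 0.0]
force: [-0.3, 0.5, -1.6]
opening: 0.0584
gripper_force: 65.0
```

```bash
python3 go.py 438 -308.4 49.5 -0.3
```

```text
pos [ 437.9 -308.3   50.3] turn [-0.0001 -0.0001 -0.0013] tool shift [-0.1  0.1  0.8] t 22.62 F [-0.3  0.5 -1.6] op 58.4 gf 65.0
```

Request:
play_rows:
  deltas: "0 0 0.7 0 0 0;0 0 0 0 0 0;0 0 0 0 0 0"

```text
time_s: 22.87
position: [0.438, -0.3084, 0.0497]
tool_rot: [2.217, 2.226, 0.0]
force: [0.7, 0.1, -1.7]
opening: 0.0579
gripper_force: 65.0
```

Request:
play_rows:
  deltas: "0 0 0 0 0 0;0 0 0 0 0 0;0 0 0 0 0 0;0 0 0 0 0 0;0 0 -10 0 0 0;0 0 -20 0 0 0;0 0 -30 0 0 0;0 0 -30 0 0 0;0 0 -30 0 0 0;0 0 -30 0 0 0;0 0 0 0 0 0;0 0 0 0 0 0"
  grip: 0.9

```text
time_s: 23.87
position: [0.4395, -0.3096, 0.2034]
tool_rot: [2.212, 2.221, 0.001]
force: [-0.3, 0.9, -0.4]
opening: 0.0769
gripper_force: 0.0
```

Run:
```python
from h import *
for n in ["wrist","scene"]:
    im=get_image(n); P=pts(im); save(n+"9.png",im["color"]); hs=cv2.cvtColor(im["color"],cv2.COLOR_RGB2HSV)[...,1]
    for lo,hi,x in [(.040,.052,"new top"),(.032,.0385,"floors"),(.026,.036,"below")]:
        m=((P[...,2]>lo)&(P[...,2]<hi)&(hs<80)&(P[...,1]<-.19)&(P[...,1]>-.43)&(P[...,0]<.5)&(P[...,0]>.38)).astype(np.uint8)
        k,l,s,_=cv2.connectedComponentsWithStats(m)
        for i in range(1,k):
            if s[i,4]>60:
                q=P[l==i]*1000; r=cv2.minAreaRect(q[:,:2].astype(np.float32))
                A=np.c_[q[:,:2],np.ones(len(q))]; f=np.linalg.lstsq(A,q[:,2],rcond=None)[0]
                print(n,x,s[i,4],np.round(r[0],1),np.round(r[1],1),round(r[2],1),"z",np.percentile(q[:,2],[5,50,97]).round(1),"slope",f[:2].round(4))
```

```text
wrist new top 8263 [ 437.2 -308. ] [ 60.2 186.2] 0.1 z [42.  43.9 49. ] slope [0.0005 0.005 ]
wrist floors 2557 [ 437.  -233.6] [52.1 28.1] 0.2 z [35.1 36.3 37.7] slope [-0.0017 -0.0043]
wrist floors 2127 [ 437.1 -284. ] [52.1 27.5] 0.1 z [35.1 36.3 37.7] slope [ 0.0006 -0.0069]
wrist floors 1753 [ 437.3 -335.1] [27.9 52. ] 89.9 z [35.2 36.3 37.6] slope [ 0.0013 -0.001 ]
wrist floors 1452 [ 437.5 -385.4] [52.2 26.2] 0.3 z [35.3 36.3 37.8] slope [ 0.0008 -0.0036]
wrist below 64 [ 426.  -223.5] [ 7.2 11.3] 67.9 z [34.8 35.6 35.9] slope [-0.0118  0.0134]
wrist below 183 [ 440.5 -230. ] [31.1 15.2] 22.6 z [34.7 35.6 36. ] slope [-0.0022 -0.0015]
wrist below 112 [ 454.5 -228.8] [14.9 12.7] 11.0 z [34.7 35.6 36. ] slope [-0.0045  0.009 ]
wrist below 65 [ 440.3 -243. ] [12.7  8. ] 23.4 z [35.  35.6 35.9] slope [ 0.0106 -0.0171]
wrist below 147 [ 434. -283.] [15.5 24.8] 2.1 z [34.7 35.6 36. ] slope [-0.017   0.0113]
wrist below 65 [ 448.2 -276.7] [ 9.5 15.4] 18.8 z [35.  35.5 36. ] slope [-0.0191  0.0039]
wrist below 81 [ 439.6 -293.6] [13.6 15. ] 31.3 z [34.8 35.7 36. ] slope [-0.0111 -0.0017]
wrist below 61 [ 452.8 -293.2] [ 9.7 12.1] 19.3 z [34.9 35.7 36. ] slope [0.0139 0.0065]
wrist below 106 [ 453.4 -332. ] [19.  20.8] 1.5 z [34.8 35.6 36. ] slope [-0.0032  0.0013]
scene new top 469 [ 436.5 -307.4] [ 60.5 188.5] 0.1 z [40.6 43.7 49.3] slope [-0.0061  0.0018]
scene floors 76 [ 439.9 -387. ] [49.6 26. ] 3.5 z [32.8 35.4 38. ] slope [ 0.0051 -0.004 ]
scene floors 84 [ 439.2 -337.6] [23.3 47.3] 86.3 z [33.4 35.8 38.4] slope [ 0.0127 -0.0185]
scene floors 98 [ 439.2 -289.2] [49.9 28.4] 2.4 z [33.  36.2 38.3] slope [ 0.0159 -0.0308]
scene floors 81 [ 438.8 -240.8] [50.3 21.3] 3.2 z [33.5 35.5 38.1] slope [0.0079 0.019 ]
```

View pics/wrist9.png

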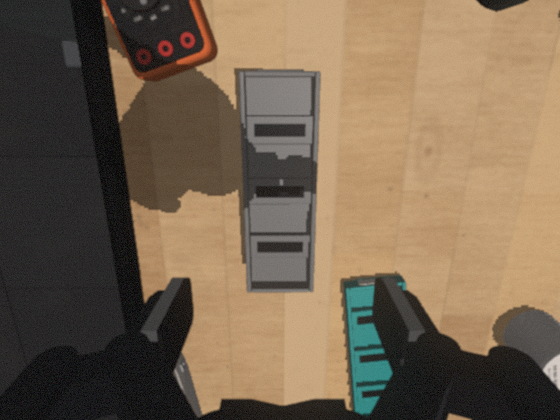

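View pics/scene9.png

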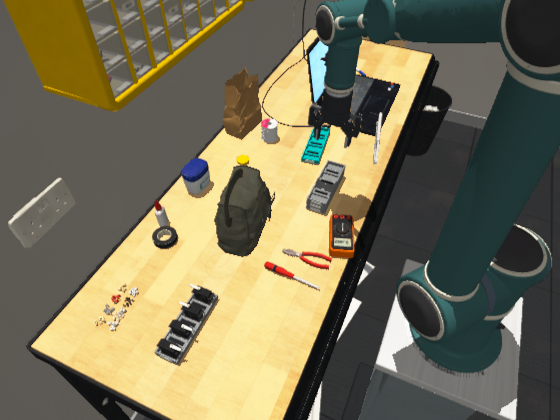

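The wrist view shows the new tray squarely on the grey pile at (280,180), level. Its pocket floors are at 36 mm, which is the nested height. The scene view shows four upright servos in the tray at (188,325), and the cutters and driver undisturbed.

```bash
python3 -c "
from h import *
print(finish_job())"
```

```text
the job is handed in; nothing more can be done
None
```

The job is handed in at about 24 s of the allowed 72 s: all four servos stand upright in their own pockets of the far tray, the emptied near tray is nested level on the grey pile, and the cutters, screwdriver and turquoise look-alike were left alone.

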